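Open the damp box and hold its lid level

TASK

I want to feel how dry the bowls in the damp box are, but someone has left a jug standing on its lid. Lift the jug off and stand it gently, upright, on the wooden ware board beside the box; then lift the lid straight up to about 10 cm above the box, keeping it level so that the wet on its underside does not run, and hold it there, steady and level, for a good three seconds and on: finish still holding it up. Do not disturb the bowls, the clay cylinder, the brush or the pebble.

Things in the scene. Friction and masses are not known exactly. Their poses are not given: they have to be found in the camera images.
- box: Damp box: clear plastic storage tote, fixed, 235 (its x) x 335 (its y, long side) mm over the rim and 130 mm high, with a plaster bed on which two clay bowls stand. Origin: centre of its underside, on the table. Its two end clips hang open, nothing locks the lid. Lies either left or right of the robot's middle, turned up to about 0.22 rad.
- lid_plate (a point): White plastic lid of the damp box, 247 (its x) x 347 (its y) x 4 mm plate, with a 10 mm skirt hanging all round outside the box rim with 3 mm of play; about 0.4 kg, loose, simply resting on the rim. This point: centre of the plate's underside (130 mm above the table when shut). z is the lid's upward normal, y runs along its long side.
- lid_handle (a point): Centre of the bar of the lid's grey bridge handle. The bar runs along the lid's y, 110 mm long over its feet (86 mm free between them), 18 mm wide (lid x), 12 mm thick; its top is 49 mm above the lid's underside, its bottom 33 mm above the plate's upper face. It lies over the lid's centre of mass. Axes as the lid's.
- jug_center (a point): Terracotta (fired, unglazed) jug, about 0.3 kg, standing on the +y half of the lid, about 100 mm from the lid's middle: round, hollow, 118 mm high, foot 62 mm, belly 86 mm (45 mm up), neck 68 mm (90 mm up) and rim 78 mm across, wall 5 mm. This point: on its axis, half-way up (59 mm above its underside). z up; -x of its frame points from its axis to its handle, the pouring lip is at +x.
- jug_handle (a point): Middle of the upright part of the jug's strap handle, 75 mm from the jug's axis along its -x, 78 mm above its underside. The strap there is vertical, 20 mm wide along the jug's y and 9 mm thick along its x, straight from 50 to 97 mm above the underside; the top of the loop is 109 mm above the underside, and the finger gap between strap and belly is 27 mm or more. Axes as the jug's.
- jug: The same jug; origin: centre of its underside. Axes as at jug_center.
- lid: The same lid; origin: centre of the plate's underside. Axes as at lid_plate.
- board: Wooden ware board, fixed flat on the table beside the box, bare: 340 (its x) x 180 (its y) x 18 mm. Origin: centre of its underside, on the table.
- bowl_a: Leather-hard clay bowl inside the box, 92 mm wide, 55 mm high, standing on the plaster bed, its rim about 50 mm below the lid. Origin: centre of its underside. Leave alone.
- bowl_b: A second bowl like it, also inside the box. Leave alone.
- cylinder: Bystander: leather-hard clay cylinder, 72 mm wide, 85 mm high, standing on a low banding wheel (176 mm wide, 73 mm high) beyond the box and board. Origin: centre of its underside.
- brush: Bystander: paint brush 200 mm long lying on the table to the left of the work. Origin: its underside, about mid-length.
- pebble: Bystander: pebble 60 x 42 x 26 mm lying on the table to the right of the work. Origin: centre of its underside.

How it is judged:
On the way, in this order (a step that is already met when the one before it is completed fails the run):
1. the jug is lifted clear of the lid (its underside at least 10 mm above the lid) (z of jug in the frame of lid_plate above 0.014 m and contact force between jug and lid below 0.05 N), for 0.2 s.
2. the jug stands upright on the ware board, let go, while the lid still lies on the box (angle between jug_center's own z axis and vertical below 0.12 rad and contact force between jug and board above 0.8 N and x of jug_center in the frame of board between -0.142 and 0.142 m and y of jug_center in the frame of board between -0.062 and 0.062 m and contact force between jug and the fingers below 0.05 N and contact force between jug and the arm below 0.05 N and linear speed of jug below 0.03 m/s and contact force between lid and box above 0.5 N), for 0.3 s.
3. the lid is held by the gripper 6 to 16 cm above the box, straight over it, level and still, for two seconds (z of lid_plate in the frame of box between 0.19 and 0.29 m and horizontal distance between lid_plate and box below 0.045 m and angle between lid_plate's own z axis and vertical below 0.1 rad and linear speed of lid below 0.03 m/s and angular speed of lid below 0.15 rad/s and contact force between lid and the fingers above 1.5 N and contact force between lid and box below 0.05 N and contact force between lid and jug below 0.05 N), for 2 s.
At the end, for the whole second after the job is handed in: Fingers alone hold the lid, its plate 60-160 mm above the box rim, centred within 45 mm over the box, within 0.10 rad of level, under 30 mm/s and 0.15 rad/s. The jug stands free and upright (0.12 rad), its foot on the ware board (axis 28 mm or more inside the edges), untouched by the robot (all of step 3 and angle between jug_center's own z axis and vertical below 0.12 rad and contact force between jug and board above 0.8 N and x of jug_center in the frame of board between -0.142 and 0.142 m and y of jug_center in the frame of board between -0.062 and 0.062 m and contact force between jug and the fingers below 0.05 N and contact force between jug and the arm below 0.05 N and linear speed of jug below 0.03 m/s); the arm keeps its last pose, push and grip.
It fails at once if the lid is tilted more than 0.25 rad (angle between lid_plate's own z axis and vertical above 0.25 rad).
It fails at once if the jug is tipped more than 0.6 rad (angle between jug_center's own z axis and vertical above 0.6 rad).
It fails at once if the jug is dropped (falls free at over 0.4 m/s, a drop of about 8 mm) or pressed on the board with over 45 N ((linear speed of jug above 0.4 m/s and contact force between jug and the fingers below 0.02 N and contact force between jug and lid below 0.02 N and contact force between jug and board below 0.02 N) or contact force between jug and board above 45 N).
It fails at once if a bowl in the box is moved by more than 15 mm (distance of any of bowl_a, bowl_b from where it was at the start of the episode above 0.015 m).
It fails at once if the clay cylinder, the brush or the pebble is moved by more than 25 mm (distance of any of cylinder, brush, pebble from where it was at the start of the episode above 0.025 m).
It also fails if it takes over 69 s, if anything falls off the work surface, if the arm or the gripper's body presses on something with over 40 N, if the wrist force passes 120 N, or if a joint passes its speed limit or range.

ROBOT

A 6-joint arm with a two-finger parallel gripper is mounted at the origin on the work surface. World frame = base frame: x ahead of the robot, y to its left, z up, the work surface at z = 0. Lengths are in m, angles in rad, forces in N, time in s.
With the tool pointing down it reaches from about 0.275 to 0.725 m from the base axis. Payload 15.9 kg.
Tool frame: the origin (TCP) lies at the very end of the fingers, on their centre line; the grasp point (between the pads) lies 19 mm behind it; z points along the fingers, y is the direction in which the jaws open and shut (so a half turn about z gives the same grasp; the last joint's range is limited). The gripper opens to 85 mm and grips with 20 to 120 N. Pads are 22 mm wide; open, the fingers measure 114 mm over their backs; the gripper's body (76 mm by 85 mm) begins 54 mm behind the grasp point. The pads swing forward as they close: fully open they stand 13 mm farther back than shut.
Start: joints at [-1.246, 0.213, -0.034, 1.323, 0, 1.571], TCP at [0.16, -0.474, 0.231] pointing down, gripper open.
Joint ranges: [-2.98, 2.98], [-0.74, 1.72], [-1.14, 1.35], [-2.1, 2.04], [-1.57, 1.44], [-3.14, 3.14]. Speed limits (rad/s): [1.89, 1.89, 2.39, 2.57, 3.14, 3.14].

INTERFACE

Orientations are given as [roll, pitch, yaw] about the fixed x, y, z axes, in that order (R = Rz(yaw) Ry(pitch) Rx(roll)).
In Python, from cell import ctrl gives the robot as it stands. The module is installed in compiled form; this text tells all that it offers.
- The arm moves only by the tool arm_command, never from a script. Its argument "increments" is text: rows parted by semicolons, each of 7 numbers parted by spaces: the finger opening in mm, from 0 to 85.4, then the shift along the tool's x, y, z in mm, then the turn, a rotation vector about the tool's x, y, z in rad. A call has exactly 5 rows; each row shifts and turns the commanded pose from where the row before left it, along the tool's axes as they then stand; what a row does not reach is not made up. A row lasts 1/8 s, in which the tool goes at most 62.5 mm and 10.7 degrees, less where a joint would pass 70% of its speed; a pose out of reach is approached as far as the arm can. A call is refused whole if a number of a shift passes 62.5 or a number of a turn 0.188, either way. A call with a gripper value outside its range is refused whole. The fingers move at their own pace and stop on an object; "newtons" is the grip in N (left out, the last holds). Time passes only in rows, so rows that do not move let the fingers close, or fill a call up. It gives the time, the measured TCP pose, the force and the opening at its end, in the units of the state.
- ctrl.state(): the state, without advancing time (a new reading comes with each control period).
- ctrl.read_camera(name): name is "scene" or "top" or "wrist"; returns a dict with "color" (480x640x3 uint8, red, green, blue), "K" (3x3 intrinsics, pixels), "R" (3x3) and "t" (3): a world point X has camera coordinates R X + t. Camera axes: x right, y down, z forward; pixel columns grow to the right and rows downward; lengths in m; the calibration is good to about 2 mm. A picture is of the moment at which its call begins. There is no depth.
- ctrl.hand_in(): hands the job in, once; it reports no verdict.
The state is a dict: "clock": time; "joint_pos": joint angles; "dq": joint speeds; "joint_torque": joint torques, N m; "eef_pos": TCP position; "eef_rot": TCP orientation; "contact_force": force on the tool from outside, world axes, zero at the start; "wrist_torque": the same for the moment, N m; "finger_gap": opening from 0.0 (shut) to 1.0 (fully open).
Only numpy, scipy, OpenCV 4.12 (cv2) and the standard library are available. Lean on these libraries where they do the work, as an engineer would, in place of code of your own. Each camera call takes 0.05 s, during which the arm holds its last target.

## Working session

There is one attempt and no reset: what is moved stays moved. The work goes in short steps, Python scripts to look and compute and a tool call to move; the robot and the scene stay as the last step left them, time stands still between calls to the robot, and variables do not carry over. Pictures are saved under pics/ and viewed, and the job is handed in when it is done.

Besides the shell and the picture viewer there is one more tool, called after "Emit:" by a JSON object that holds its "name" and its "arguments", one argument or row to a line. arm_command: Moves the arm, as the interface text tells. Its arguments: {"type":"object","properties":{"increments":{"type":"string"},"newtons":{"type":"number"}},"required":["increments"]}

```bash
mkdir -p pics
cat > h.py <<'E'
import numpy as np, cv2
from cell import ctrl
def snap(n,f):
    c=ctrl.read_camera(n); cv2.imwrite(f'pics/{f}.png',c['color'][:,:,::-1]); np.savez(f'pics/{f}.npz',**c); return c
def ray(c,u,v,z):
    K,R,t=[np.asarray(c[k],float) for k in('K','R','t')]
    d=R.T@np.linalg.inv(K)@np.array([u,v,1.]); o=-R.T@t
    return o+d*(z-o[2])/d[2]
def proj(c,X):
    p=c['K']@(c['R']@np.asarray(X,float)+c['t']); return p[:2]/p[2]
E
python3 - <<'E'
from h import *
for n in('scene','top','wrist'):
    c=snap(n,n+'0'); print(n,-c['R'].T@c['t'],c['K'][0,0])
print(ctrl.state())
E
```

```text
scene [ 1.25030456 -0.379904    1.17153001] 483.3428563324993
top [0.5029315  0.01458133 1.50840331] 622.4919456262437
wrist [ 0.23351685 -0.44814874  0.37424667] 370.8848357749018
{'clock': 0.15, 'joint_pos': array([-1.24596382e+00,  2.13265954e-01, -3.48922343e-02,  1.32349590e+00,
       -4.10875150e-05,  1.57079943e+00]), 'dq': array([ 0.00038276, -0.00112041,  0.00328959, -0.00115602,  0.00057106,
       -0.00090243]), 'joint_torque': array([ 2.85849266e-03, -6.86409116e+01,  4.87245655e+01,  1.31684422e-02,
        4.52736413e-05, -3.56840087e-05]), 'eef_pos': array([ 0.15948067, -0.47361253,  0.23092745]), 'eef_rot': array([-3.14073489e+00,  4.10901649e-05,  3.24829432e-01]), 'contact_force': array([-0.90465829, -0.05597055,  0.16197773]), 'wrist_torque': array([-0.02479049, -0.00572407,  0.00383641]), 'finger_gap': 0.99707706715211}
```

View pics/scene0.png

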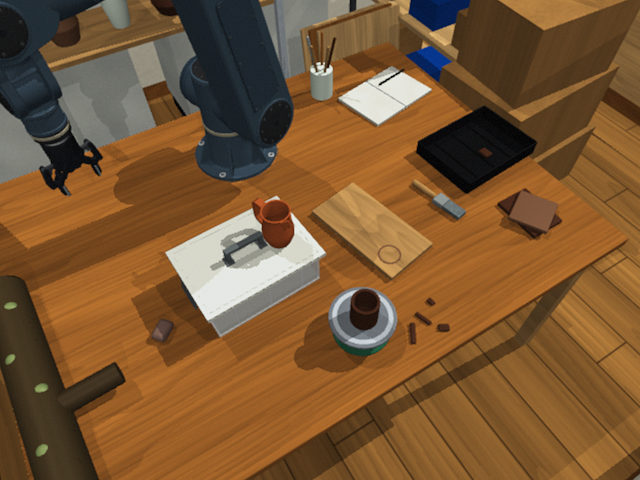

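View pics/top0.png

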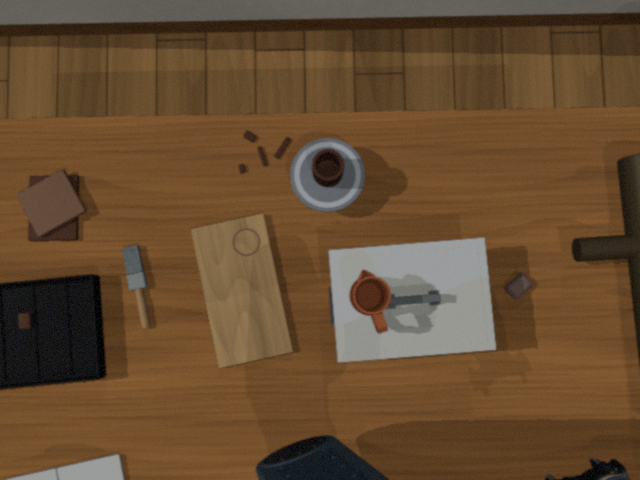

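The top view shows the lid around (412,300) and the jug at (370,295), with its strap at about (379,322) pointing towards the robot. The board is around (242,290), the pebble at (518,286), and the wheel with the cylinder at (327,172). Next I'll measure these positions.

Run:
```python
from h import *
c=dict(np.load('pics/top0.npz')); im=c['color']; hsv=cv2.cvtColor(im,cv2.COLOR_RGB2HSV)
for p in [(300,345),(295,370),(322,380),(290,230),(240,240),(180,440)]: print(p,im[p],hsv[p])
big=cv2.resize(im[220:380,180:510],None,fx=2.4,fy=2.4,interpolation=cv2.INTER_CUBIC)
cv2.imwrite('pics/topz.png',big[:,:,::-1])
s=dict(np.load('pics/scene0.npz'))
big=cv2.resize(s['color'][180:340,155:445],None,fx=2.7,fy=2.7,interpolation=cv2.INTER_CUBIC)
cv2.imwrite('pics/scenez.png',big[:,:,::-1])
```

```text
(300, 345) [155 156 158] [110   5 158]
(295, 370) [81 44 23] [ 11 183  81]
(322, 380) [127  73  41] [ 11 173 127]
(290, 230) [131 105  73] [ 17 113 131]
(240, 240) [128 103  71] [ 17 114 128]
(180, 440) [119  81  42] [ 15 165 119]
```

View pics/topz.png

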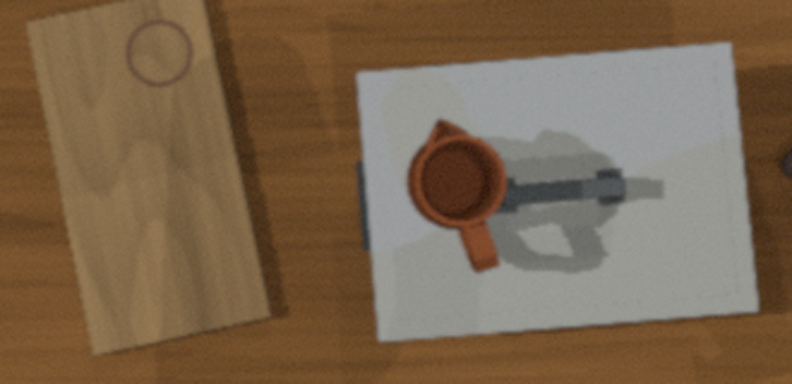

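View pics/scenez.png

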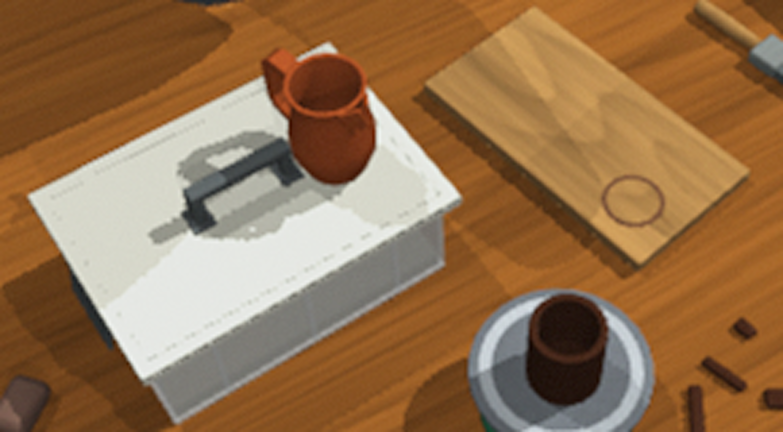

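Run:
```python
from h import *
c=dict(np.load('pics/top0.npz')); im=c['color']; hsv=cv2.cvtColor(im,cv2.COLOR_RGB2HSV)
def poly(m,z,name):
    m=cv2.morphologyEx(m.astype(np.uint8),cv2.MORPH_OPEN,np.ones((5,5)))
    cs=max(cv2.findContours(m,0,2)[0],key=cv2.contourArea); h=cv2.convexHull(cs)
    P=np.array([ray(c,u,v,z)[:2] for u,v in h[:,0]],np.float32)*1000
    r=cv2.minAreaRect(P); print(name,r); return r
m=np.zeros(im.shape[:2],bool); m[225:375,315:505]=1
poly(m&(hsv[:,:,1]<40)&(hsv[:,:,2]>85),.134,'lid')
m=np.zeros(im.shape[:2],bool); m[205:375,185:296]=1
poly(m&(hsv[:,:,1]<135)&(hsv[:,:,2]>85),.018,'board')
# corners from zoom
for nm,z,pts in [('board',.018,[(27,20),(93,354),(270,318),(204,-4)]),('lid',.134,[(357,72),(379,341),(758,312),(732,42)])]:
    P=np.array([ray(c,180+u/2.4,220+v/2.4,z)[:2] for u,v in pts]); print(nm,P.mean(0),P.round(3).tolist())
m=np.zeros(im.shape[:2],bool); m[265:336,345:396]=1
j=(m&(hsv[:,:,1]>150)&(hsv[:,:,0]<14)).astype(np.uint8)
# rim: circle ; zoom est centre (458,181) r 48
cs=max(cv2.findContours(j,0,1)[0],key=cv2.contourArea)
o=cv2.morphologyEx(j,2,cv2.getStructuringElement(2,(23,23)))
cc=max(cv2.findContours(o,0,1)[0],key=cv2.contourArea); print(cv2.fitEllipse(cc))
print('rim hand',ray(c,180+458/2.4,220+181/2.4,.252), 'fit',ray(c,*cv2.fitEllipse(cc)[0],.252), 'opx/m',622/(1.508-.252))
print('strap end top',ray(c,180+486/2.4,220+258/2.4,.24), ray(c,180+472/2.4,220+228/2.4,.24))
print('lip',ray(c,180+440/2.4,220+122/2.4,.252))
print('handle bar ends', ray(c,180+623/2.4,220+184/2.4,.179))
print('cyl',ray(c,327,175,.073),'pebble',ray(c,518,286,.02))
s=dict(np.load('pics/scene0.npz')); 
print('scene rim', [ray(s,155+u/2.7,180+v/2.7,.252) for u,v in [(327,84)]])
print('scene lid corners',[ray(s,155+u/2.7,180+v/2.7,.134)[:2].round(3).tolist() for u,v in [(29,196),(332,43),(462,203),(148,382)]])
```

```text
lid ((501.4167175292969, -186.97325134277344), (246.64590454101562, 348.46673583984375), 3.536862850189209)
board ((531.3509521484375, 201.54718017578125), (340.4519958496094, 181.54019165039062), 11.212034225463867)
board [0.52779438 0.19953276] [[0.681, 0.32], [0.348, 0.255], [0.38, 0.08], [0.702, 0.142]]
lid [ 0.5005965  -0.18878395] [[0.613, -0.008], [0.367, -0.023], [0.387, -0.368], [0.634, -0.355]]Traceback (most recent call last):
  File "<stdin>", line 20, in <module>
ValueError: max() iterable argument is empty
```

Run:
```python
from h import *
c=dict(np.load('pics/top0.npz')); im=c['color']; hsv=cv2.cvtColor(im,cv2.COLOR_RGB2HSV)
m=np.zeros(im.shape[:2],bool); m[265:336,345:396]=1
j=(m&(hsv[:,:,1]>130)&(hsv[:,:,0]<14)).astype(np.uint8)
o=cv2.morphologyEx(j,2,cv2.getStructuringElement(2,(21,21)))
cs=cv2.findContours(o,0,1)[0]
print([cv2.fitEllipse(x) for x in cs])
J=ray(c,180+458/2.4,220+181/2.4,.252)
print('rim hand',J,'r',48/2.4/622*(1.508-.252))
if cs: print('fit',ray(c,*cv2.fitEllipse(max(cs,key=cv2.contourArea))[0],.252))
for u,v in [(486,258),(472,228)]:
    H=ray(c,180+u/2.4,220+v/2.4,.243); print('strap',H, np.hypot(*(H-J)[:2]),np.arctan2(*(J-H)[1::-1]))
L=ray(c,180+440/2.4,220+122/2.4,.250);print('lip',L,np.arctan2(*(L-J)[1::-1]))
print('bar end', ray(c,180+623/2.4,220+184/2.4,.179))
print('cyl',ray(c,327,175,.073),'pebble',ray(c,518,286,.02))
s=dict(np.load('pics/scene0.npz')); 
print('scene rim', [ray(s,155+u/2.7,180+v/2.7,.252) for u,v in [(327,84)]])
print('scene lid',[ray(s,155+u/2.7,180+v/2.7,.134)[:2].round(3).tolist() for u,v in [(29,196),(332,43),(462,203),(148,382)]])
```

```text
[((366.2452087402344, 296.0823974609375), (27.279190063476562, 32.78325271606445), 44.28116989135742)]
rim hand [ 0.5103748  -0.08915371  0.252     ] r 0.040385852090032155
fit [ 0.5092062  -0.07989767  0.252     ]
strap [ 0.44552263 -0.1117661   0.243     ] 0.06868131456039676 0.3354947176225869
strap [ 0.47078745 -0.10066894  0.243     ] 0.041228128078902304 0.2830703653070504
lip [ 0.56018643 -0.07542957  0.25      ] 0.2688504324858934
bar end [ 0.50553074 -0.24122806  0.179     ]
cyl [ 0.7937915  -0.00869001  0.073     ] pebble [ 0.5278111  -0.45934796  0.02      ]
scene rim [array([ 0.51534937, -0.08887578,  0.252     ])]
scene lid [[0.394, -0.367], [0.373, -0.02], [0.624, -0.011], [0.643, -0.348]]
```

Emit:
{"name": "arm_command", "arguments": {
  "increments": "50 38 -25.5 -14 0 0 0;50 38 -25.5 -14 0 0 0;50 38 -25.5 -14 0 0 0;50 38 -25.5 -14 0 0 0;50 38 -25.5 -14 0 0 0",
  "newtons": 100
}}

```text
clock: 0.78
eef_pos: [0.2995, -0.2911, 0.3017]
eef_rot: [-3.142, 0.0, 0.325]
contact_force: [0.2, -0.7, 0.2]
finger_gap: 0.585
```

Emit:
{"name": "arm_command", "arguments": {
  "increments": "50 38 -25.5 0 0 0 0;50 38 -25.5 0 0 0 0;50 38 -25.5 0 0 0 0;50 30 -22 0 0 0 0;50 0 0 0 0 0 0"
}}

```text
clock: 1.4
eef_pos: [0.4048, -0.1514, 0.301]
eef_rot: [-3.141, 0.0, 0.328]
contact_force: [-0.4, 0.0, -0.3]
finger_gap: 0.585
```

Run:
```python
from h import *
snap('wrist','w1'); snap('top','t1'); s=ctrl.state(); print(s['eef_pos'],s['eef_rot'],s['finger_gap'],s['clock'])
```

```text
[ 0.40383918 -0.15299606  0.30114444] [-3.14146042e+00  5.00536595e-04  3.25750862e-01] 0.5861160169335746 1.5
```

View pics/w1.png

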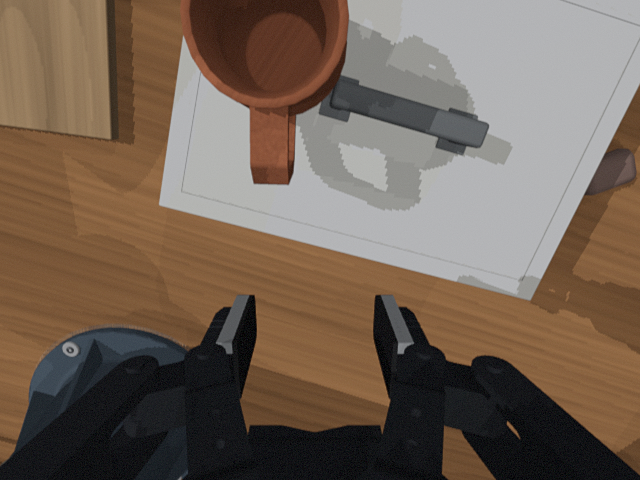

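Run:
```python
from h import *
c=dict(np.load('pics/w1.npz'))
for (u,v) in [(252,108),(296,108),(253,170),(293,170),(252,184),(292,184)]:
    print((u,v),ray(c,u,v,.243).round(4),ray(c,u,v,.231).round(4))
print('rim lowest/left/right',[ray(c,u,v,.252).round(4) for u,v in [(265,109),(183,20),(347,20)]])
# rim chord circle fit
im=c['color'];
P=np.array([ray(c,u,v,.252)[:2] for u,v in [(183,20),(347,20),(265,109),(190,45),(341,45),(215,85),(312,88)]])
A=np.c_[2*P,np.ones(len(P))]; x=np.linalg.lstsq(A,(P**2).sum(1),rcond=None)[0]; print('circ',x[:2],np.sqrt(x[2]+x[0]**2+x[1]**2))
big=cv2.resize(im[0:200,150:350],None,fx=3,fy=3,interpolation=2); cv2.imwrite('pics/w1z.png',big[:,:,::-1])
print('bar',[ray(c,u,v,.179).round(4) for u,v in [(336,80),(487,122),(483,146),(332,103)]])
print('lid corners',[ray(c,u,v,.134).round(4) for u,v in [(160,206),(531,299)]])
```

```text
(252, 108) [ 0.4719 -0.0939  0.243 ] [ 0.4715 -0.092   0.231 ]
(296, 108) [ 0.4791 -0.1153  0.243 ] [ 0.4792 -0.1147  0.231 ]
(253, 170) [ 0.4416 -0.103   0.243 ] [ 0.4394 -0.1017  0.231 ]
(293, 170) [ 0.4485 -0.1234  0.243 ] [ 0.4467 -0.1233  0.231 ]
(252, 184) [ 0.4341 -0.1046  0.243 ] [ 0.4314 -0.1033  0.231 ]
(292, 184) [ 0.4411 -0.1252  0.243 ] [ 0.4389 -0.1252  0.231 ]
rim lowest/left/right [array([ 0.4738, -0.1015,  0.252 ]), array([ 0.4987, -0.055 ,  0.252 ]), array([ 0.5229, -0.1262,  0.252 ])]
circ [ 0.51038842 -0.09047318] 0.03707211184706133
bar [array([ 0.5044, -0.1317,  0.179 ]), array([ 0.5126, -0.2383,  0.179 ]), array([ 0.4973, -0.243 ,  0.179 ]), array([ 0.4901, -0.1339,  0.179 ])]
lid corners [array([ 0.3662, -0.0236,  0.134 ]), array([ 0.3898, -0.3684,  0.134 ])]
```

View pics/w1z.png

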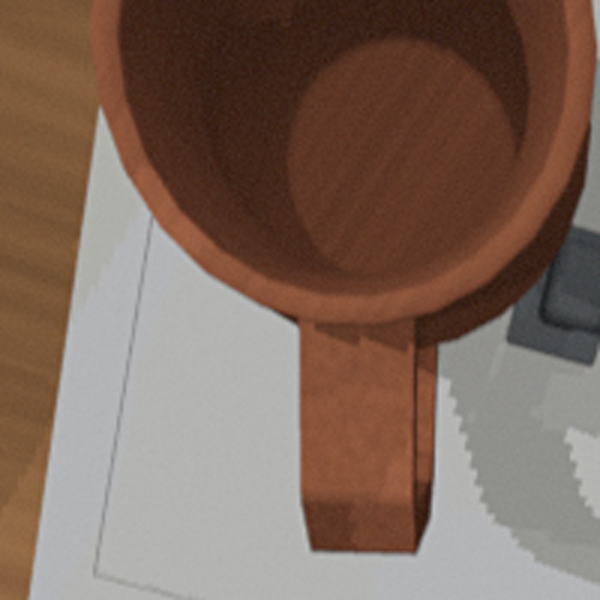

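Emit:
{"name": "arm_command", "arguments": {
  "increments": "50 23 -13 0 0 0 0;50 23 -13 0 0 0 0;50 0 0 20 0 0 0;50 0 0 20 0 0 0;50 0 0 0 0 0 0"
}}

```text
clock: 2.12
eef_pos: [0.4382, -0.1144, 0.2605]
eef_rot: [-3.141, 0.002, 0.323]
contact_force: [-0.4, -0.5, 0.1]
finger_gap: 0.584
```

Run:
```python
from h import *
snap('wrist','w2'); s=ctrl.state(); print(s['eef_pos'],s['eef_rot'],s['finger_gap'],s['clock'])
```

```text
[ 0.43863602 -0.11443866  0.26144782] [-3.14128460e+00  6.73296568e-04  3.23489884e-01] 0.5846807512243917 2.175
```

View pics/w2.png

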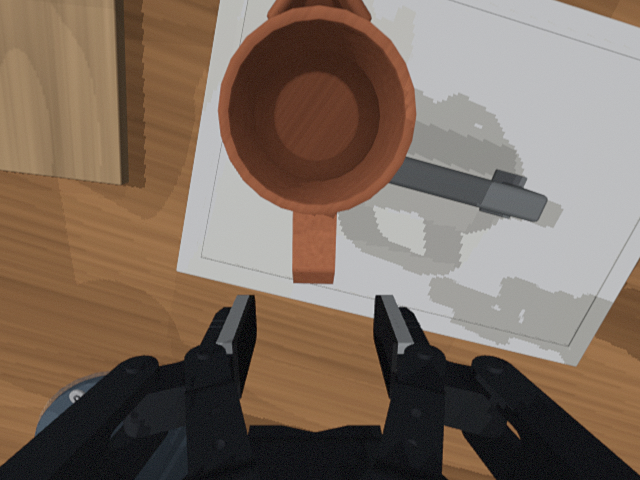

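The strap (293–336, ends at v≈283) is centred between the fingers (u≈315), and the rim is centred at (316,110). A quick check of the forward offset, then I'll go down.

Run:
```python
from h import *
c=dict(np.load('pics/w2.npz'))
J=[ray(c,u,v,.252)[:2] for u,v in [(219,110),(415,110),(316,213),(316,7)]]
print(np.array(J).round(4).tolist(), ((J[0]+J[1])/2).round(4),((J[2]+J[3])/2).round(4))
E=(ray(c,294,282,.231)+ray(c,335,282,.231))/2; print('outer edge',E, 'mid strap', E+.0045*np.array([.947,.32,0]))
print('at .243 edge',(ray(c,294,282,.243)+ray(c,335,282,.243))/2)
```

```text
[[0.5024, -0.0532], [0.5264, -0.1251], [0.4754, -0.1018], [0.5473, -0.0777]] [ 0.5144 -0.0891] [ 0.5113 -0.0898]
outer edge [ 0.43553579 -0.11447021  0.231     ] mid strap [ 0.43979729 -0.11303021  0.231     ]
at .243 edge [ 0.4408858  -0.11270003  0.243     ]
```

Emit:
{"name": "arm_command", "arguments": {
  "increments": "50 0 0 14 0 0 0;50 0 0 14 0 0 0;50 0 0 14 0 0 0;50 0 0 14 0 0 0;50 0 0 9 0 0 0"
}}

```text
clock: 2.8
eef_pos: [0.439, -0.1137, 0.1953]
eef_rot: [-3.141, 0.001, 0.325]
contact_force: [0.4, -0.2, 0.3]
finger_gap: 0.586
```

No contact, and the position is right. Closing at 110 N.

Emit:
{"name": "arm_command", "arguments": {
  "increments": "0 0 0 0 0 0 0;0 0 0 0 0 0 0;0 0 0 0 0 0 0;0 0 0 0 0 0 0;0 0 0 0 0 0 0",
  "newtons": 110
}}

```text
clock: 3.42
eef_pos: [0.4394, -0.1139, 0.1967]
eef_rot: [3.141, -0.0, 0.325]
contact_force: [-2.0, -1.0, 5.7]
finger_gap: 0.217
```

Run:
```python
from h import *
snap('wrist','w3'); s=ctrl.state(); print(s['eef_pos'],s['eef_rot'],s['finger_gap'],s['contact_force'],s['clock'])
```

```text
[ 0.43940449 -0.1138563   0.19669385] [ 3.14113053e+00 -4.46194232e-04  3.24779351e-01] 0.21386255347125374 [-2.78693808 -0.91214336  6.16578874] 3.475
```

View pics/w3.png

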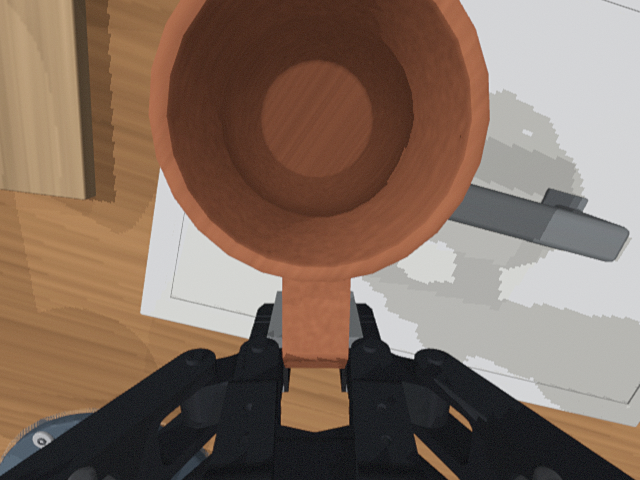

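The strap is held centrally between the pads, with the gap at about 18–20 mm. Lifting gently.

Emit:
{"name": "arm_command", "arguments": {
  "increments": "0 0 0 -3 0 0 0;0 0 0 -4 0 0 0;0 0 0 -5 0 0 0;0 0 0 -6 0 0 0;0 0 0 -6 0 0 0"
}}

```text
clock: 4.1
eef_pos: [0.4393, -0.1138, 0.2208]
eef_rot: [3.141, -0.0, 0.325]
contact_force: [-0.4, 0.1, -4.5]
finger_gap: 0.215
```

Emit:
{"name": "arm_command", "arguments": {
  "increments": "0 0 0 -6 0 0 0;0 0 0 -6 0 0 0;0 0 0 -6 0 0 0;0 0 0 0 0 0 0;0 0 0 0 0 0 0"
}}

```text
clock: 4.72
eef_pos: [0.4392, -0.1138, 0.2382]
eef_rot: [-3.142, 0.0, 0.325]
contact_force: [-0.1, 0.3, -4.0]
finger_gap: 0.213
```

Run:
```python
from h import *
snap('wrist','w4'); c=snap('scene','s4'); s=ctrl.state(); print(s['eef_pos'],s['eef_rot'],s['finger_gap'],s['contact_force'],s['wrist_torque'],s['clock'])
cv2.imwrite('pics/s4z.png',cv2.resize(c['color'][120:320,155:455],None,fx=2.6,fy=2.6)[:,:,::-1])
```

```text
[ 0.4391581  -0.11373368  0.23808302] [-3.14138580e+00  3.12551210e-04  3.24776614e-01] 0.22018297695330852 [-0.4808104   0.92810191 -2.92957628] [-0.08102821  0.28078736  0.0163243 ] 4.825
```

View pics/s4z.png

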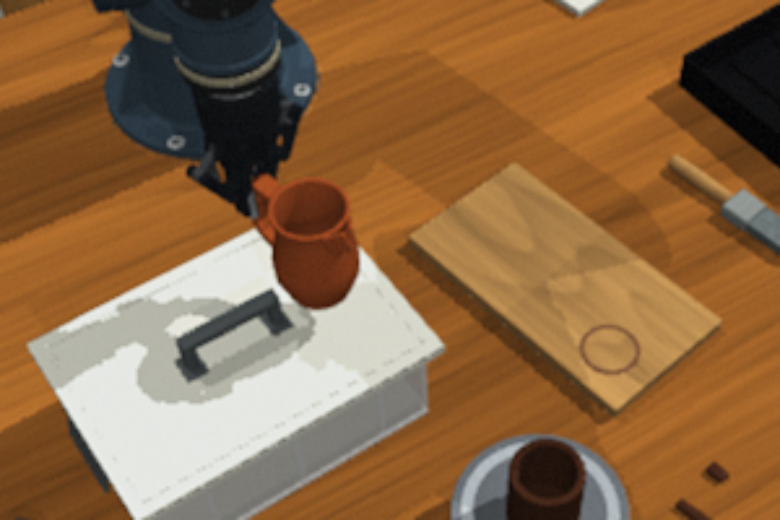

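View pics/w4.png

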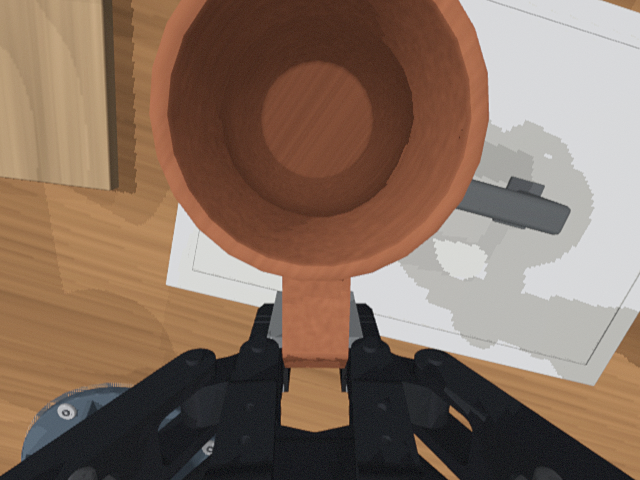

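The jug is clear of the lid and upright, and hasn't shifted in the grip. Carrying it over the board.

Emit:
{"name": "arm_command", "arguments": {
  "increments": "0 4 -10 -2 0 0 0;0 8 -20 0 0 0 0;0 12 -30 0 0 0 0;0 14 -34 0 0 0 0;0 14 -34 0 0 0 0"
}}

```text
clock: 5.45
eef_pos: [0.4475, 0.0259, 0.2404]
eef_rot: [-3.141, -0.0, 0.325]
contact_force: [0.5, -0.3, -4.1]
finger_gap: 0.212
```

Emit:
{"name": "arm_command", "arguments": {
  "increments": "0 14 -34 0 0 0 0;0 14 -34 0 0 0 0;0 13 -31 0 0 0 0;0 10 -25 0 0 0 0;0 6 -14 0 0 0 0"
}}

```text
clock: 6.08
eef_pos: [0.4604, 0.1658, 0.2403]
eef_rot: [-3.133, 0.0, 0.341]
contact_force: [-0.0, -0.2, -2.8]
finger_gap: 0.215
```

Emit:
{"name": "arm_command", "arguments": {
  "increments": "0 2 -5 10 0 0 0;0 0 0 20 0 0 0;0 0 0 25 0 0 0;0 0 0 25 0 0 0;0 0 0 20 0 0 0"
}}

```text
clock: 6.7
eef_pos: [0.461, 0.1668, 0.1388]
eef_rot: [-3.131, 0.001, 0.34]
contact_force: [0.4, -0.2, -3.0]
finger_gap: 0.218
```

Run:
```python
from h import *
c=snap('top','t5'); w=snap('wrist','w5');c=snap('scene','s5'); s=ctrl.state(); print(s['eef_pos'],s['eef_rot'],s['finger_gap'],s['contact_force'],s['wrist_torque'],s['clock'])
cv2.imwrite('pics/s5z.png',cv2.resize(c['color'][120:320,255:555],None,fx=2.6,fy=2.6)[:,:,::-1])
```

```text
[0.46078312 0.16684094 0.13953075] [-3.13131190e+00  2.21252452e-03  3.40761366e-01] 0.21043510564624207 [-0.69115344  0.28151587 -2.62152236] [-0.07651539  0.23055045 -0.06150107] 6.85
```

View pics/s5z.png

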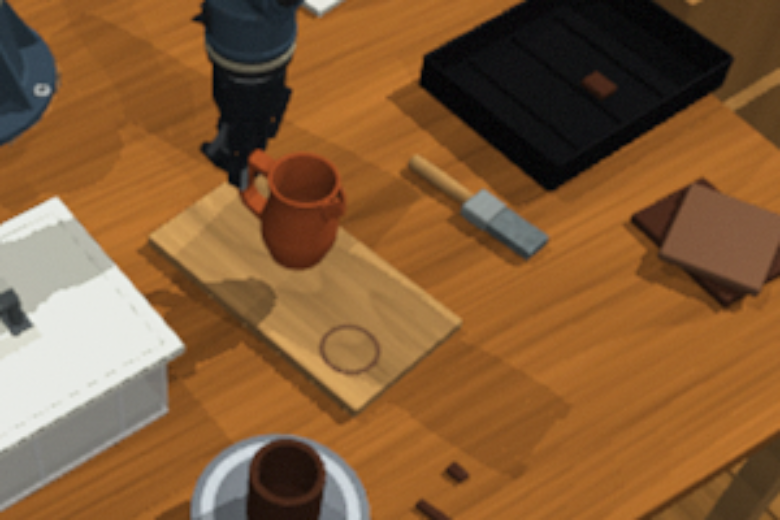

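View pics/t5.png

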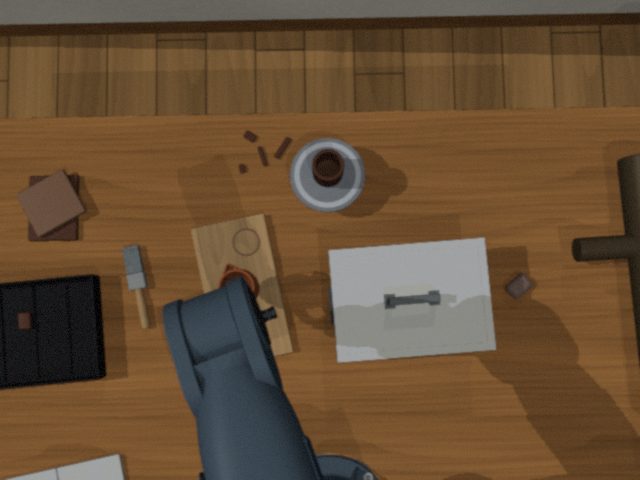

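Emit:
{"name": "arm_command", "arguments": {
  "increments": "0 2.5 -7.5 10 -0.01 0 0;0 0 0 14 0 0 0;0 0 0 12 0 0 0;0 0 0 8 0 0 0;0 0 0 5 0 0 0"
}}

```text
clock: 7.48
eef_pos: [0.4631, 0.1706, 0.0909]
eef_rot: [-3.137, 0.001, 0.35]
contact_force: [0.1, 0.5, -3.0]
finger_gap: 0.217
```

Emit:
{"name": "arm_command", "arguments": {
  "increments": "0 0 0 2 0 0 0;0 0 0 2 0 0 0;0 0 0 2 0 0 0;0 0 0 1 0 0 0;0 0 0 0 0 0 0"
}}

```text
clock: 8.1
eef_pos: [0.4633, 0.1707, 0.0845]
eef_rot: [-3.137, 0.0, 0.35]
contact_force: [-0.1, 0.3, -2.9]
finger_gap: 0.214
```

Emit:
{"name": "arm_command", "arguments": {
  "increments": "0 0 0 1 0 0 0;0 0 0 1 0 0 0;0 0 0 0.5 0 0 0;0 0 0 0 0 0 0;0 0 0 0 0 0 0"
}}

```text
clock: 8.72
eef_pos: [0.4633, 0.1707, 0.0819]
eef_rot: [-3.136, 0.0, 0.35]
contact_force: [0.4, 0.5, -3.1]
finger_gap: 0.216
```

Emit:
{"name": "arm_command", "arguments": {
  "increments": "0 0 0 0.7 0 0 0;0 0 0 0.7 0 0 0;0 0 0 0 0 0 0;0 0 0 0 0 0 0;0 0 0 0 0 0 0"
}}

```text
clock: 9.35
eef_pos: [0.4632, 0.1707, 0.0808]
eef_rot: [-3.136, -0.0, 0.35]
contact_force: [-4.7, -0.8, 5.1]
finger_gap: 0.214
```

The board now bears on the jug: force z went from -3 to +5 N. Letting go.

Emit:
{"name": "arm_command", "arguments": {
  "increments": "24 0 0 0 0 0 0;30 0 0 0 0 0 0;40 0 0 0 0 0 0;50 0 0 0 0 0 0;50 0 0 0 0 0 0"
}}

```text
clock: 9.98
eef_pos: [0.4633, 0.1707, 0.0805]
eef_rot: [-3.136, 0.0, 0.35]
contact_force: [0.6, -0.6, -0.0]
finger_gap: 0.584
```

Run:
```python
from h import *
w=snap('wrist','w6');c=snap('scene','s6'); s=ctrl.state(); print(s['eef_pos'],s['eef_rot'],s['finger_gap'],s['contact_force'],s['wrist_torque'],s['clock'])
a=cv2.resize(c['color'][120:320,255:455],(480,480)); b=cv2.resize(w['color'],None,fx=.5,fy=.5); b=cv2.copyMakeBorder(b,0,240,0,0,0)
cv2.imwrite('pics/x6.png',np.hstack([a,b])[:,:,::-1])
```

```text
[0.46328687 0.17068952 0.08056279] [-3.13646429e+00  9.83708669e-06  3.49728792e-01] 0.5857554313777674 [-0.08181584  0.19373392 -1.1421863 ] [-0.02240233 -0.01343117 -0.04102265] 10.075
```

View pics/x6.png

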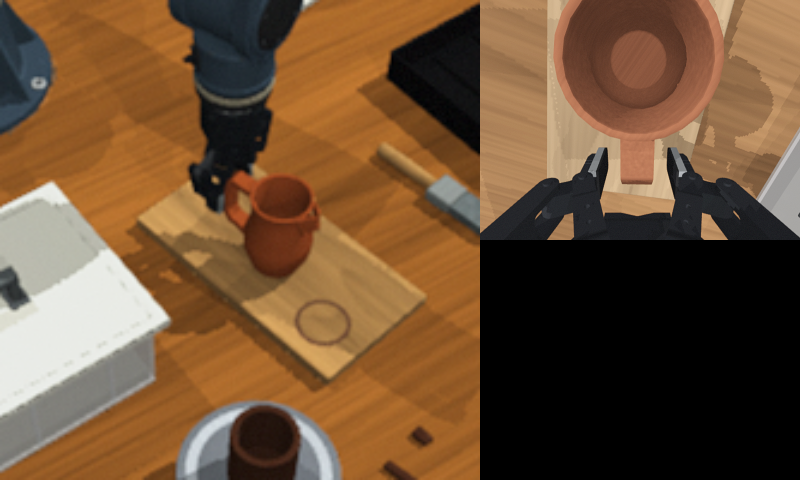

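The jug stands upright on the board, with a clear gap on both sides of the strap. Going straight up.

Emit:
{"name": "arm_command", "arguments": {
  "increments": "50 0 0 -15 0 0 0;50 0 0 -30 0 0 0;50 0 0 -35 0 0 0;50 0 0 -40 0 0 0;50 0 0 -40 0 0 0"
}}

```text
clock: 10.7
eef_pos: [0.4634, 0.1698, 0.243]
eef_rot: [-3.137, -0.001, 0.349]
contact_force: [1.4, 0.1, -0.3]
finger_gap: 0.587
```

Run:
```python
from h import *
s=ctrl.state(); print(s['eef_pos'],s['eef_rot'],s['joint_pos'],s['finger_gap'],s['clock'])
c=dict(np.load('pics/top0.npz'));t=dict(np.load('pics/t5.npz'))
im=t['color'];cv2.imwrite('pics/t5z.png',cv2.resize(im[230:370,320:500],None,fx=4,fy=4,interpolation=2)[:,:,::-1])
```

```text
[0.46337835 0.16983521 0.24301234] [-3.13650889e+00 -9.53698034e-04  3.49422031e-01] [ 0.34805946  0.19696815 -0.02486652  1.34801489  0.00508505  3.14023006] 0.5868969352615802 10.7
```

View pics/t5z.png

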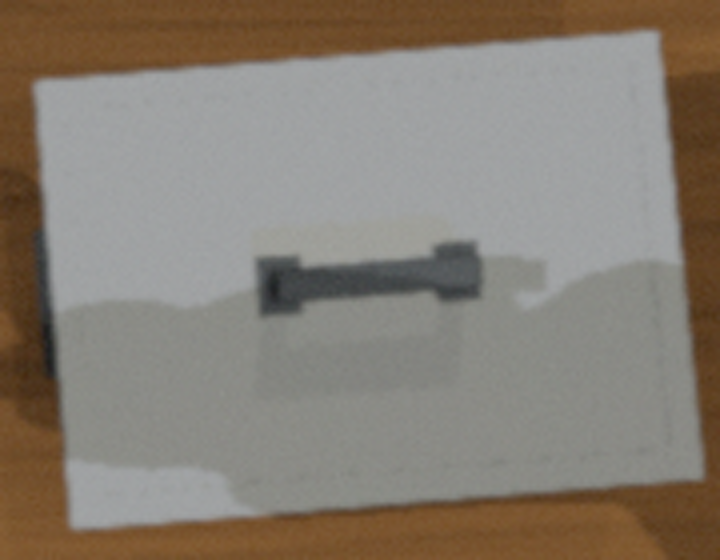

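Emit:
{"name": "arm_command", "arguments": {
  "increments": "60 0 0 -20 -0.005 0 -0.1;60 0 0 -20 0 0 -0.18;60 0 0 0 0 0 -0.18;60 0 0 0 0 0 -0.18;60 0 0 0 0 0 -0.18"
}}

```text
clock: 11.32
eef_pos: [0.4635, 0.1698, 0.2817]
eef_rot: [3.141, -0.001, 1.175]
contact_force: [0.7, -0.1, 1.1]
finger_gap: 0.699
```

Emit:
{"name": "arm_command", "arguments": {
  "increments": "60 0 0 0 0 0 -0.18;60 0 0 0 0 0 -0.18;60 0 0 0 0 0 -0.1;60 0 0 0 0 0 0;60 0 0 0 0 0 0"
}}

```text
clock: 11.95
eef_pos: [0.4635, 0.1698, 0.2811]
eef_rot: [3.141, -0.0, 1.627]
contact_force: [-0.3, -0.1, 0.7]
finger_gap: 0.702
```

```bash
cat >> h.py <<'E'
from scipy.spatial.transform import Rotation as Ro
def to(p,yaw=None):
    s=ctrl.state(); R=Ro.from_euler('xyz',s['eef_rot'])
    print('pos',s['eef_pos'].round(4),'rot',s['eef_rot'].round(4),'clk',s['clock'],'F',s['contact_force'].round(2),'gap',s['finger_gap'].round(3))
    print('shift mm',(R.inv().apply(np.array(p)-s['eef_pos'])*1000).round(1))
    if yaw is not None: print('turn',(R.inv()*Ro.from_euler('xyz',[np.pi,0,yaw])).as_rotvec().round(4))
E
python3 - <<'E'
from h import *
to([.5014,-.187,.283],.062+np.pi/2)
E
```

```text
Traceback (most recent call last):
  File "h.py", line 14, in to
    print('pos',s['eef_pos'].round(4),'rot',s['eef_rot'].round(4),'clk',s['clock'],'F',s['contact_force'].round(2),'gap',s['finger_gap'].round(3))
                                                                                                                         ^^^^^^^^^^^^^^^^^^^^^
AttributeError: 'float' object has no attribute 'round'
```

Emit:
{"name": "arm_command", "arguments": {
  "increments": "60 -15 1 0 0 0 0;60 -35 2 0 0 0 0;60 -45 2 0 0 0 0;60 -50 3 0 0 0 0;60 -50 3 0 0 0 0"
}}

```text
clock: 12.58
eef_pos: [0.4858, -0.0265, 0.2807]
eef_rot: [3.141, -0.0, 1.629]
contact_force: [1.3, 1.0, -0.7]
finger_gap: 0.705
```

Emit:
{"name": "arm_command", "arguments": {
  "increments": "60 -50 2 0 0 0 0;60 -45 2 0 0 0 0;60 -40 2 0 0 0 0;60 -28 1 0 0 0 0;60 0 0 0 0 0 0"
}}

```text
clock: 13.2
eef_pos: [0.5021, -0.1888, 0.2802]
eef_rot: [-3.141, -0.0, 1.626]
contact_force: [0.1, 0.8, 0.2]
finger_gap: 0.701
```

```bash
sed -i "s/s\['finger_gap'\].round(3)/s['finger_gap']/" h.py
python3 - <<'E'
from h import *
to([.5014,-.187,.23],.062+np.pi/2); snap('wrist','w7')
E
```

```text
pos [ 0.5021 -0.1888  0.2802] rot [-3.1412e+00 -1.0000e-04  1.6260e+00] clk 13.2 F [0.09 0.78 0.23] gap 0.7012433724984285
shift mm [ 1.8 -0.5 50.2]
turn [-0.0004 -0.0001 -0.0068]
```

View pics/w7.png

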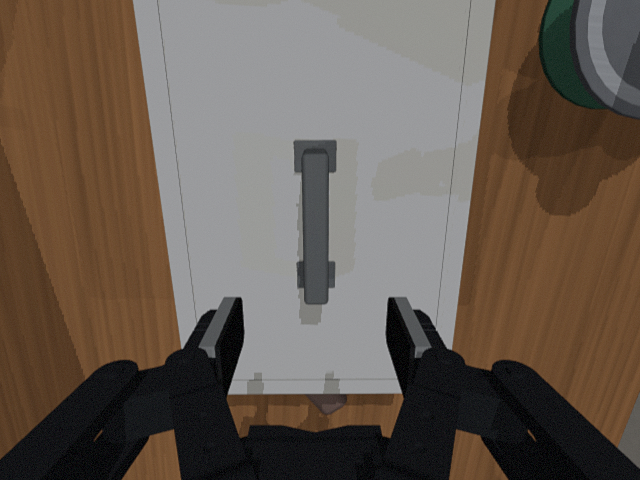

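The bar runs almost vertically in the picture, from (316,150) to (316,303), centred between the fingers at u≈315.

Run:
```python
from h import *
c=dict(np.load('pics/w7.npz'))
a=ray(c,315.5,151,.179);b=ray(c,316,303,.175);print(a,b,(a+b)/2,np.arctan2(*(a-b)[1::-1]),np.linalg.norm(a-b))
L=[ray(c,u,v,.134) for u,v in [(134,0),(181,392),(495,0),(447,390)]]; L=np.array(L); print(L.round(4)); print(np.arctan2(*(L[0]-L[1])[1::-1]),np.arctan2(*(L[2]-L[3])[1::-1]))
```

```text
[ 0.49769542 -0.13048752  0.179     ] [ 0.50426626 -0.24193094  0.175     ] [ 0.50098084 -0.18620923  0.177     ] 1.6296894257915604 0.11170860633917168
[[ 0.3693 -0.041   0.134 ]
 [ 0.3826 -0.3654  0.134 ]
 [ 0.6142 -0.0276  0.134 ]
 [ 0.6349 -0.3491  0.134 ]]
1.6119914346933177 1.6352189548783918
```

Emit:
{"name": "arm_command", "arguments": {
  "increments": "50 2.3 -1 20 0 0 0;50 0 0 30 0 0 0;50 0 0 30 0 0 0;50 0 0 25 0 0 0;50 0 0 12 0 0 0"
}}

```text
clock: 13.88
eef_pos: [0.5008, -0.1835, 0.1626]
eef_rot: [-3.141, -0.001, 1.63]
contact_force: [-0.5, -0.8, 0.1]
finger_gap: 0.582
```

Emit:
{"name": "arm_command", "arguments": {
  "increments": "50 0 0 6 0 0 0;50 0 0 4 0 0 0;50 0 0 0 0 0 0;50 0 0 0 0 0 0;50 0 0 0 0 0 0"
}}

```text
clock: 14.5
eef_pos: [0.5017, -0.1843, 0.1538]
eef_rot: [3.141, 0.0, 1.63]
contact_force: [0.0, 0.2, 1.2]
finger_gap: 0.588
```

Run:
```python
from h import *
to([.501,-.1865,.153],1.628); snap('wrist','w8')
```

```text
pos [ 0.5017 -0.1843  0.1538] rot [3.141  0.     1.6297] clk 14.5 F [0.04 0.2  1.22] gap 0.588179061702186
shift mm [-2.1 -0.8  0.8]
turn [0.0006 0.     0.0017]
```

View pics/w8.png

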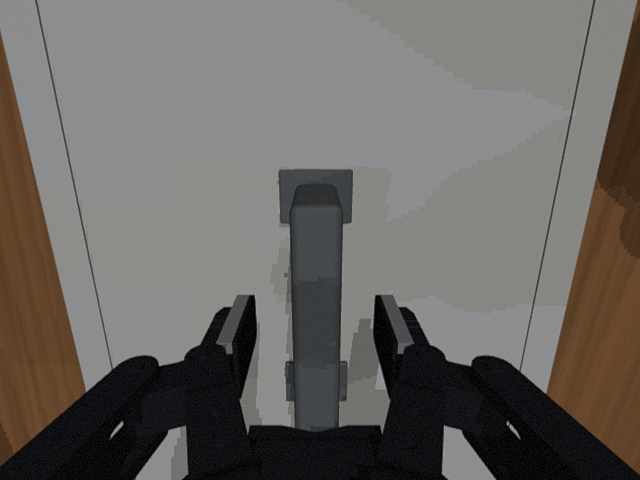

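The bar sits between the pads near its middle, centred at u≈316. I'll shift back 2 mm and close.

Emit:
{"name": "arm_command", "arguments": {
  "increments": "50 -2 -0.5 0.5 0 0 0;0 0 0 0 0 0 0;0 0 0 0 0 0 0;0 0 0 0 0 0 0;0 0 0 0 0 0 0",
  "newtons": 120
}}

```text
clock: 15.18
eef_pos: [0.5012, -0.1864, 0.1534]
eef_rot: [3.141, 0.0, 1.63]
contact_force: [-0.9, 0.1, 6.0]
finger_gap: 0.184
```

Emit:
{"name": "arm_command", "arguments": {
  "increments": "0 0 0 0 0 0 0;0 0 0 0 0 0 0;0 0 0 -1 0 0 0;0 0 0 -1 0 0 0;0 0 0 -1 0 0 0"
}}

```text
clock: 15.8
eef_pos: [0.501, -0.1862, 0.1558]
eef_rot: [-3.141, -0.0, 1.63]
contact_force: [0.5, 0.5, -4.0]
finger_gap: 0.185
```

Emit:
{"name": "arm_command", "arguments": {
  "increments": "0 0 0 -2 0 0 0;0 0 0 -2 0 0 0;0 0 0 -3 0 0 0;0 0 0 0 0 0 0;0 0 0 0 0 0 0"
}}

```text
clock: 16.42
eef_pos: [0.5011, -0.1863, 0.163]
eef_rot: [3.141, -0.0, 1.63]
contact_force: [0.1, 0.6, -3.7]
finger_gap: 0.184
```

Run:
```python
from h import *
to([.501,-.1865,.253],1.628); c=snap('scene','s9'); print(ctrl.state()['wrist_torque'])
cv2.imwrite('pics/s9z.png',cv2.resize(c['color'][150:350,155:455],None,fx=2.6,fy=2.6)[:,:,::-1])
```

```text
pos [ 0.5011 -0.1863  0.163 ] rot [ 3.1414e+00 -2.0000e-04  1.6297e+00] clk 16.425 F [ 0.07  0.63 -3.73] gap 0.1841537539601072
shift mm [ -0.2  -0.1 -90. ]
turn [ 0.0002 -0.0002  0.0017]
[-0.01019696 -0.00519184  0.01682864]
```

View pics/s9z.png

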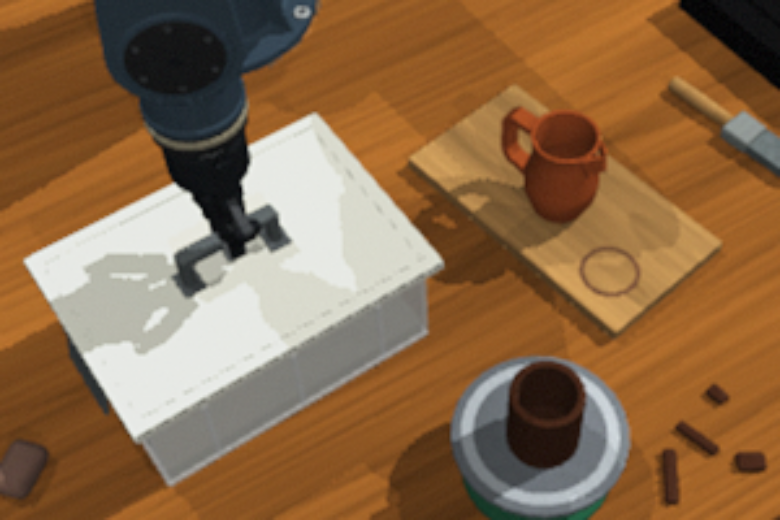

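The wrist carries the whole lid, about 4 N, with almost no moment. Lifting the remaining 90 mm slowly.

Emit:
{"name": "arm_command", "arguments": {
  "increments": "0 0 0 -3 0 0 0;0 0 0 -5 0 0 0;0 0 0 -6 0 0 0;0 0 0 -7 0 0 0;0 0 0 -7 0 0 0"
}}

```text
clock: 17.1
eef_pos: [0.5012, -0.1863, 0.1916]
eef_rot: [3.141, -0.0, 1.63]
contact_force: [-0.2, -0.3, -3.3]
finger_gap: 0.182
```

Emit:
{"name": "arm_command", "arguments": {
  "increments": "0 0 0 -7 0 0 0;0 0 0 -7 0 0 0;0 0 0 -7 0 0 0;0 0 0 -7 0 0 0;0 0 0 -7 0 0 0"
}}

```text
clock: 17.73
eef_pos: [0.5011, -0.1863, 0.2265]
eef_rot: [3.141, -0.0, 1.63]
contact_force: [0.2, -0.3, -3.9]
finger_gap: 0.184
```

Emit:
{"name": "arm_command", "arguments": {
  "increments": "0 0 0 -7 0 0 0;0 0 0 -7 0 0 0;0 0 0 -6 0 0 0;0 0 0 -4 0 0 0;0 0 0 -2 0 0 0"
}}

```text
clock: 18.35
eef_pos: [0.5012, -0.1863, 0.2522]
eef_rot: [3.141, -0.0, 1.63]
contact_force: [0.3, -0.4, -4.1]
finger_gap: 0.183
```

Emit:
{"name": "arm_command", "arguments": {
  "increments": "0 0 0 0 0 0 0;0 0 0 0 0 0 0;0 0 0 0 0 0 0;0 0 0 0 0 0 0;0 0 0 0 0 0 0"
}}

```text
clock: 18.98
eef_pos: [0.5011, -0.1863, 0.252]
eef_rot: [3.141, -0.0, 1.63]
contact_force: [0.0, 0.5, -3.1]
finger_gap: 0.183
```

Run:
```python
from h import *
to([.501,-.1865,.253],1.628); c=snap('scene','s10'); t=snap('top','t10'); print(ctrl.state()['wrist_torque'])
im=np.hstack([c['color'][120:360,120:440],t['color'][200:440,180:520]]); cv2.imwrite('pics/x10.png',cv2.resize(im,None,fx=1.2,fy=1.2)[:,:,::-1])
cv2.imwrite('pics/s10z.png',cv2.resize(c['color'][120:360,130:450],None,fx=2.4,fy=2.4)[:,:,::-1])
```

```text
pos [ 0.5011 -0.1863  0.252 ] rot [ 3.1415e+00 -2.0000e-04  1.6298e+00] clk 18.975 F [ 0.04  0.5  -3.05] gap 0.1834528853127386
shift mm [-0.2 -0.1 -1. ]
turn [ 0.0001 -0.0002  0.0018]
[ 0.01613481 -0.02099581  0.038937  ]
```

View pics/s10z.png

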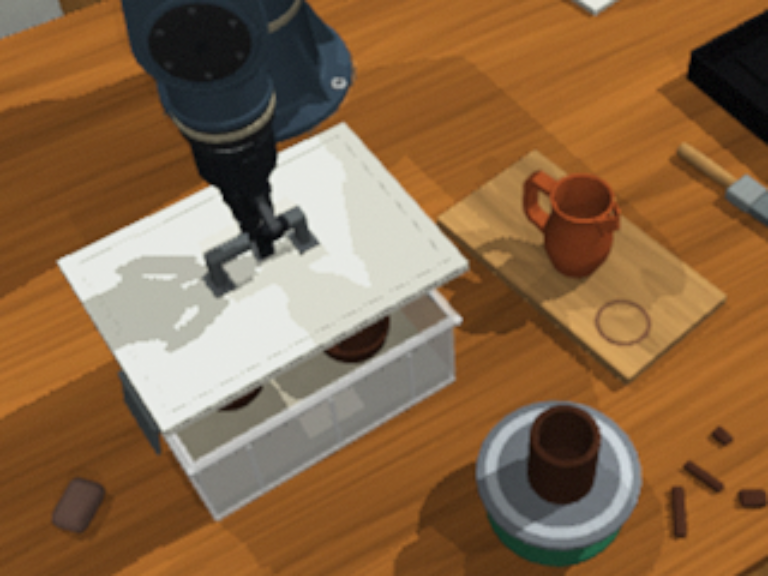

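View pics/t10.png

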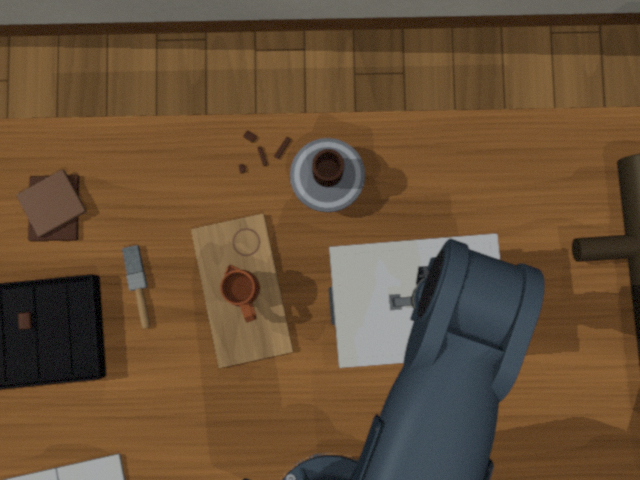

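The lid is up, looks level and sits over the open box. The jug stands on the board at (239,288), and nothing else has moved. Now I'll hold for 3.75 s and check.

Emit:
{"name": "arm_command", "arguments": {
  "increments": "0 0 0 0 0 0 0;0 0 0 0 0 0 0;0 0 0 0 0 0 0;0 0 0 0 0 0 0;0 0 0 0 0 0 0"
}}

```text
clock: 19.7
eef_pos: [0.5011, -0.1863, 0.252]
eef_rot: [3.141, -0.0, 1.63]
contact_force: [1.3, 0.7, -4.3]
finger_gap: 0.186
```

Emit:
{"name": "arm_command", "arguments": {
  "increments": "0 0 0 0 0 0 0;0 0 0 0 0 0 0;0 0 0 0 0 0 0;0 0 0 0 0 0 0;0 0 0 0 0 0 0"
}}

```text
clock: 20.32
eef_pos: [0.5011, -0.1863, 0.252]
eef_rot: [3.141, -0.0, 1.63]
contact_force: [1.2, -1.0, -4.4]
finger_gap: 0.181
```

Emit:
{"name": "arm_command", "arguments": {
  "increments": "0 0 0 0 0 0 0;0 0 0 0 0 0 0;0 0 0 0 0 0 0;0 0 0 0 0 0 0;0 0 0 0 0 0 0"
}}

```text
clock: 20.95
eef_pos: [0.5011, -0.1863, 0.252]
eef_rot: [3.141, -0.0, 1.63]
contact_force: [0.1, -0.4, -3.7]
finger_gap: 0.182
```

Emit:
{"name": "arm_command", "arguments": {
  "increments": "0 0 0 0 0 0 0;0 0 0 0 0 0 0;0 0 0 0 0 0 0;0 0 0 0 0 0 0;0 0 0 0 0 0 0"
}}

```text
clock: 21.58
eef_pos: [0.5011, -0.1863, 0.252]
eef_rot: [3.141, -0.0, 1.63]
contact_force: [-0.4, -0.6, -3.7]
finger_gap: 0.185
```

Emit:
{"name": "arm_command", "arguments": {
  "increments": "0 0 0 0 0 0 0;0 0 0 0 0 0 0;0 0 0 0 0 0 0;0 0 0 0 0 0 0;0 0 0 0 0 0 0"
}}

```text
clock: 22.2
eef_pos: [0.5011, -0.1863, 0.252]
eef_rot: [3.141, -0.0, 1.63]
contact_force: [-0.1, 0.1, -3.9]
finger_gap: 0.186
```

Emit:
{"name": "arm_command", "arguments": {
  "increments": "0 0 0 0 0 0 0;0 0 0 0 0 0 0;0 0 0 0 0 0 0;0 0 0 0 0 0 0;0 0 0 0 0 0 0"
}}

```text
clock: 22.82
eef_pos: [0.5011, -0.1863, 0.252]
eef_rot: [3.141, -0.0, 1.63]
contact_force: [0.3, 0.5, -3.3]
finger_gap: 0.179
```

Run:
```python
from h import *
to([.501,-.1865,.253],1.628); s=snap('scene','s11'); t=snap('top','t11')
d=[np.load('pics/s10.npz')['color'].astype(int)-s['color']]; print('diff scene px>40',(abs(d[0]).max(2)>40).sum())
P=[ray(s,130+u/2.4,120+v/2.4,.233)[:2] for u,v in [(58,263),(344,123),(468,265),(165,426)]]
P=np.array(P);print('lid corners',P.round(3).tolist(),P.mean(0),[np.linalg.norm(P[i]-P[i-1]).round(3) for i in range(4)])
# top: left corners + tilt check
Q=np.array([ray(t,u,v,.233)[:2] for u,v in [(330,247),(339,366),(498,235)]]);print(Q.round(3).tolist())
j=ray(t,239,287,.136);b=np.array([.5313,.2015]);a=.196;dd=j[:2]-b
print('jug',j,'in board',dd@[np.cos(a),np.sin(a)],dd@[-np.sin(a),np.cos(a)])
```

```text
pos [ 0.5011 -0.1863  0.252 ] rot [ 3.1414e+00 -2.0000e-04  1.6297e+00] clk 22.825 F [ 0.33  0.51 -3.33] gap 0.17904072258175657
shift mm [-0.2 -0.1 -1. ]
turn [ 0.0001 -0.0002  0.0017]
diff scene px>40 0
lid corners [[0.394, -0.367], [0.371, -0.023], [0.618, -0.01], [0.633, -0.349]] [ 0.50415487 -0.18722023] [np.float64(0.239), np.float64(0.345), np.float64(0.247), np.float64(0.339)]
[[0.611, -0.009], [0.369, -0.023], [0.63, -0.355]]
jug [0.53474922 0.19091185 0.136     ] in board 0.0013211666793829405 -0.011057145864173685
```

```bash
python3 -c "
from cell import ctrl
print(ctrl.hand_in())"
```

```text
the job is handed in; nothing more can be done
None
```

The job is handed in. The jug is on the ware board and the arm is still holding the lid up over the open damp box.

- **Jug:** I lifted it by its strap handle and set it down on the board until a light contact of about 8 N showed. Then I let go. It stands upright about 1 mm and 11 mm off the board's centre, well inside the limits.
- **Lid:** I gripped its bar at the middle and raised it straight up about 99 mm. By hand-in it had been held still for over 4 s. The wrist carries about 4 N with almost no turning moment. The tool is within 0.001 rad of vertical and does not drift.
- **Level:** The lid's corners in both pictures fit a level plate at that height, to a few mm.
- **Bystanders:** The scene picture did not change during the hold. The cylinder, brush and pebble looked unmoved by eye. The bowls could only be partly seen under the lid, so I did not measure them.

Two things were not quite clean:
- **Scene camera:** It reads up to about 7 mm further in x than the top and wrist views, so I went by those two.
- **Last joint:** It reached the end of its range while carrying the jug and turned the jug by about 0.02 rad. I took that out before gripping the lid.

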